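Load the counter display with bubble tubes in the customers' order

TASK

Move the four bubble tubes from the delivery carton into the four cups of the wooden counter display rack, one to a cup, upright and fully down. The customers stand on the far side of the counter, facing you, and must see the tubes from their left to their right in the same order that you now see from your left to your right in the carton, so from your side the row ends up reversed. Never tip a tube over, and let go of everything at the end.

Things in the scene. Friction and masses are not known exactly. Their poses are not given: they have to be found in the camera images.
- tube_orange: orange-red bubble tube with a bright blue cap: upright closed cylinder, 36 mm in diameter, 122 mm high (the cap is its top 28 mm), pale label band round the middle, about 85 g, loose. Origin at the centre of its underside, z up along the tube. At the start it stands upright in its packing cup in the carton.
- tube_blue: blue bubble tube with an orange cap: upright closed cylinder, 36 mm in diameter, 122 mm high (the cap is its top 28 mm), pale label band round the middle, about 85 g, loose. Origin at the centre of its underside, z up along the tube. At the start it stands upright in its packing cup in the carton.
- tube_green: green bubble tube with a pink cap: upright closed cylinder, 36 mm in diameter, 122 mm high (the cap is its top 28 mm), pale label band round the middle, about 85 g, loose. Origin at the centre of its underside, z up along the tube. At the start it stands upright in its packing cup in the carton.
- tube_violet: violet bubble tube with a yellow cap: upright closed cylinder, 36 mm in diameter, 122 mm high (the cap is its top 28 mm), pale label band round the middle, about 85 g, loose. Origin at the centre of its underside, z up along the tube. At the start it stands upright in its packing cup in the carton.
- cup_orange: grey-brown pulp packing cup in which the orange-red bubble tube with a bright blue cap stands at the start (the four cups are alike). Fixed in the carton, 54 mm wide over the rim, 30 mm high, mouth about 48 mm wide, floor 4 mm thick (a tube in it stands 8 mm above the counter). Origin at the centre of its underside.
- cup_blue: grey-brown pulp packing cup in which the blue bubble tube with an orange cap stands at the start (the four cups are alike). Fixed in the carton, 54 mm wide over the rim, 30 mm high, mouth about 48 mm wide, floor 4 mm thick (a tube in it stands 8 mm above the counter). Origin at the centre of its underside.
- cup_green: grey-brown pulp packing cup in which the green bubble tube with a pink cap stands at the start (the four cups are alike). Fixed in the carton, 54 mm wide over the rim, 30 mm high, mouth about 48 mm wide, floor 4 mm thick (a tube in it stands 8 mm above the counter). Origin at the centre of its underside.
- cup_violet: grey-brown pulp packing cup in which the violet bubble tube with a yellow cap stands at the start (the four cups are alike). Fixed in the carton, 54 mm wide over the rim, 30 mm high, mouth about 48 mm wide, floor 4 mm thick (a tube in it stands 8 mm above the counter). Origin at the centre of its underside.
- carton: open brown cardboard delivery tray, 92 x 300 mm, walls 34 mm high, fixed; origin on the counter at its centre; y along the row (about to the robot's left), x away from the robot to the customers' side, turned up to 0.15 rad. Its four packing cups are at x = 0 and y = +99, +33, -33, -99 mm; which tube stands in which varies. Carton or rack may be the nearer one.
- rack: wooden display rack, 86 x 292 mm, fixed, empty at first; ticket rail on its far (customers') side. Origin and axes as the carton's (own turn). Four round wooden cups at x = 0, y = +99, +33, -33, -99 mm: rim 56 mm above the counter, mouth 57 mm wide, narrowing over 14 mm to a 45 mm bore, floor 20 mm above the counter (a seated tube's underside).

How it is judged:
By the outcome, as a careful person would: the job done as asked, in the order asked, and still so for the second after the job is handed in, with the robot touching nothing.
It also fails if it takes over 99 s, if anything falls off the work surface, if the arm or the gripper's body presses on something with over 40 N, if the wrist force passes 120 N, or if a joint passes its speed limit or range.

ROBOT

A 6-joint arm with a two-finger parallel gripper is mounted at the origin on a cart in front of the work surface, level with it; the furniture and walls round the work are solid. World frame = base frame: x ahead of the robot, y to its left, z up, the work surface at z = 0. Lengths are in m, angles in rad, forces in N, time in s.
With the tool pointing down it reaches from about 0.325 to 0.85 m from the base axis. Payload 4.4 kg.
Tool frame: the origin (TCP) lies midway between the tips of the shut fingers; the grasp point (between the pads) lies 19 mm behind it; z points along the fingers, y is the direction in which the jaws open and shut (so a half turn about z gives the same grasp; the last joint's range is limited). The gripper opens to 94 mm and grips with 3 to 60 N. Pads are 16 mm wide; open, the fingers measure 119 mm over their backs; the gripper's body (75 mm by 177 mm) begins 78 mm behind the grasp point.
Start: joints at [1.034, 0.207, 1.542, -0, 1.393, -0.15], TCP at [0.216, 0.533, 0.205] pointing down, gripper open.
Joint ranges: [-2.73, 2.73], [-0.86, 2.22], [0.23, 2.46], [-1.11, 4.25], [0.08, 2.63], [-2.82, 2.82]. Speed limits (rad/s): [2.79, 2.79, 3.14, 3.14, 3.14, 3.14].

INTERFACE

Orientations are given as a unit quaternion [w, x, y, z].
In Python, from plant import sensors, viewer, env gives the robot as it stands.
- The arm moves only by the tool send_rows, never from a script. Its argument "series" is a list that holds one entry, the list of rows, each a list of 6 numbers: the shift along the tool's x, y, z in cm, then the turn, a rotation vector about the tool's x, y, z in degrees. In form: [[[tx, ty, tz, ax, ay, az], ...]]. A call has 1 to 20 rows; each row shifts and turns the commanded pose from where the row before left it, along the tool's axes as they then stand; what a row does not reach is not made up. A row lasts 1/12 s, in which the tool goes at most 41.7 mm and 7.16 degrees, less where a joint would pass 70% of its speed; a pose out of reach is approached as far as the arm can. A call with a gripper value outside its range is refused whole. "hand" is the gripper command: -1 is fully open, 1 is shut, values between are in proportion, set as the call begins (left out, the last holds). The fingers move at their own pace and stop on an object; "newtons" is the grip in N (left out, the last holds). Time passes only in rows, so rows that do not move let the fingers close. It gives the time, the measured TCP pose, the force and the opening at its end, in the units of the state.
- sensors.get_obs(): the state, without advancing time (a new reading comes with each control period).
- viewer.get_image(name): name is "scene" or "top" or "wrist"; returns the picture (480x640x3 uint8, blue, green, red); there is no depth.
- viewer.calibration(name): a dict with "K" (3x3 intrinsics, pixels), "k1" (the pictures are not rectified: a ray, as slopes to the right and down, at radius r is drawn at 1 + k1 r^2 times it, then the intrinsics apply), "camera_from_world" (4x4, takes a point from world to camera coordinates). Camera axes: x right, y down, z forward; pixel columns grow to the right and rows downward; lengths in m; the calibration is good to about 2 mm. A picture is of the moment at which its call begins: read the wrist's pose just before it. calibration takes no time and is no camera call; for the wrist camera it gives the pose at the moment of the call.
- env.hand_in(): hands the job in, once; it reports no verdict.
The state is a dict: "t": time; "qpos": joint angles; "qd": joint speeds; "effort": joint torques, N m; "tcp_pos": TCP position; "eef_rot": TCP orientation; "contact_force": force on the tool from outside, world axes, zero at the start; "moment": the same for the moment, N m; "width": opening from 0.0 (shut) to 1.0 (fully open).
Only numpy, scipy, OpenCV 4.12 (cv2) and the standard library are available. Lean on these libraries where they do the work, as an engineer would, in place of code of your own. Each camera call takes 0.05 s, during which the arm holds its last target. There are 200 camera calls.

## Working session

There is one attempt and no reset: what is moved stays moved. The work goes in short steps, Python scripts to look and compute and a tool call to move; the robot and the scene stay as the last step left them, time stands still between calls to the robot, and variables do not carry over. Pictures are saved under pics/ and viewed, about 12 in all and at most 16, crops included, and the job is handed in when it is done.

Besides the shell and the picture viewer there is one more tool, called after ">>>" by a JSON object that holds its "method" and its "body". send_rows: Moves the arm, as the interface text tells. Its arguments: {"type":"object","properties":{"series":{"type":"array","items":{"type":"array","items":{"type":"array","items":{"type":"number"}}}},"hand":{"type":"number"},"newtons":{"type":"number"}},"required":["series"]}

```bash
mkdir -p pics; ls
python3 - <<'E'
from plant import sensors, viewer, env
import cv2,numpy as np
a=viewer.get_image("top");b=viewer.get_image("scene")
cv2.imwrite("pics/top0.png",a);cv2.imwrite("pics/scene0.png",b)
np.set_printoptions(precision=4,suppress=True)
for n in("top","scene","wrist"):print(n,viewer.calibration(n))
print(sensors.get_obs())
E
```

```text
pics
top {'K': array([[435.4285,   0.    , 316.454 ],
       [  0.    , 435.4285, 241.4894],
       [  0.    ,   0.    ,   1.    ]]), 'k1': -0.02046497137096456, 'camera_from_world': array([[-0.0083, -0.9994, -0.0337,  0.1064],
       [-0.9913,  0.0127, -0.1311,  0.5391],
       [ 0.1315,  0.0324, -0.9908,  0.8055],
       [ 0.    ,  0.    ,  0.    ,  1.    ]])}
scene {'K': array([[530.9344,   0.    , 319.9651],
       [  0.    , 530.9344, 250.3177],
       [  0.    ,   0.    ,   1.    ]]), 'k1': -0.006345749252847849, 'camera_from_world': array([[ 0.5976, -0.8018, -0.0048, -0.2571],
       [-0.5913, -0.4367, -0.6779,  0.3998],
       [ 0.5415,  0.408 , -0.7351,  0.5618],
       [ 0.    ,  0.    ,  0.    ,  1.    ]])}
wrist {'K': array([[412.1145,   0.    , 320.9632],
       [  0.    , 412.1145, 233.6806],
       [  0.    ,   0.    ,   1.    ]]), 'k1': -0.07445568091716011, 'camera_from_world': array([[ 0.3766,  0.9264, -0.0026, -0.5747],
       [ 0.8986, -0.3646,  0.2439, -0.024 ],
       [ 0.225 , -0.0942, -0.9698,  0.3908],
       [ 0.    ,  0.    ,  0.    ,  1.    ]])}
{'t': 0.1, 'qpos': array([ 1.0345,  0.2074,  1.5428, -0.    ,  1.3935, -0.1505]), 'qd': array([ 0.0009, -0.0006, -0.0043, -0.0009, -0.0008, -0.0005]), 'effort': array([ -0.0005, -37.1862, -28.2294,   0.07  ,   0.0311,  -0.0001]), 'tcp_pos': array([0.216 , 0.5321, 0.2044]), 'eef_rot': array([-0.0003,  0.1917,  0.9814, -0.001 ]), 'contact_force': array([ 0.6424, -0.1244, -0.8821]), 'moment': array([0.021 , 0.0049, 0.0185]), 'width': 1.000672321619593}
```

View pics/top0.png

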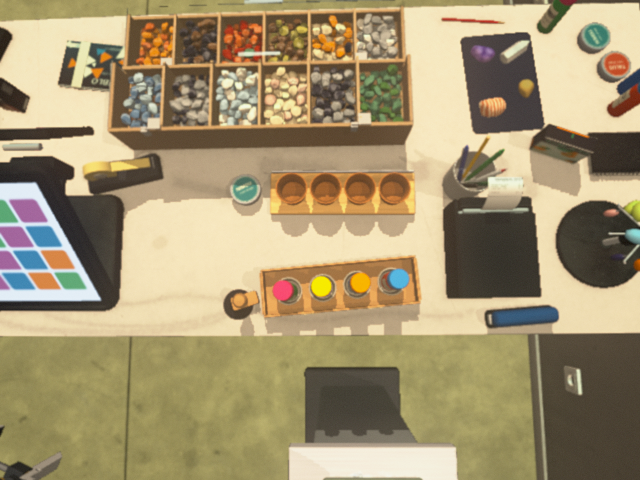

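View pics/scene0.png

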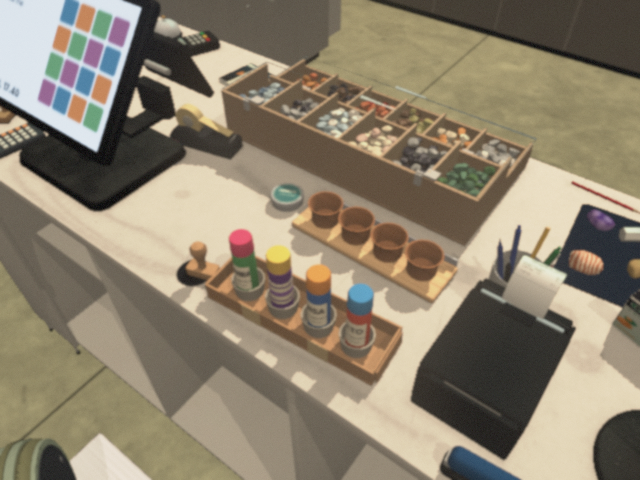

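```bash
cat > h.py <<'E'
import cv2,numpy as np
from plant import sensors,viewer
from scipy.optimize import least_squares
np.set_printoptions(precision=4,suppress=True)
def proj(P,c):
    q=np.atleast_2d(P)@c["camera_from_world"][:3,:3].T+c["camera_from_world"][:3,3]
    s=q[:,:2]/q[:,2:];s=s*(1+c["k1"]*(s**2).sum(1,keepdims=True))
    return s*[c["K"][0,0],c["K"][1,1]]+c["K"][:2,2]
def world(uv,z,c):
    return least_squares(lambda p:(proj([p[0],p[1],z],c)-uv).ravel(),[.5,0]).x
E
python3 - <<'E'
from h import *
im=cv2.imread("pics/top0.png");c=viewer.calibration("top")
hsv=cv2.cvtColor(im,cv2.COLOR_BGR2HSV)
# caps: saturated blobs near seeds
def rowfit(P):
    y=np.array([99,33,-33,-99])/1e3
    f=lambda p:(np.array([[p[0]-np.sin(p[2])*v,p[1]+np.cos(p[2])*v] for v in y])-P).ravel()
    r=least_squares(f,[.5,0,0]);return r.x,r.fun*1e3
C=[]
for s in [(283,290),(321,287),(360,283),(398,279)]:
    ref=hsv[s[1],s[0]].astype(int)
    d=np.abs(hsv.astype(int)-ref);d[...,0]=np.minimum(d[...,0],180-d[...,0])
    m=((d[...,0]<8)&(d[...,1]<60)&(d[...,2]<60)).astype(np.uint8)
    n,l,st,ce=cv2.connectedComponentsWithStats(m);k=l[s[1],s[0]]
    x,y,w,h,a=st[k];C.append(world(ce[k],.130,c));print(s,ce[k],st[k],C[-1])
print("caps",*rowfit(np.array(C)))
crop=im[160:330,220:430]
cv2.imwrite("pics/crop0.png",cv2.resize(crop,None,fx=3.7,fy=3.5,interpolation=cv2.INTER_CUBIC)[:600])
E
```

```text
(283, 290) [282.2667 289.8633] [273 281  20  19 300] [0.4456 0.1566]
(321, 287) [320.7747 285.9938] [311 276  20  21 324] [0.4516 0.091 ]
(360, 283) [360.1442 282.0288] [350 273  21  20 312] [0.4576 0.0242]
(398, 279) [398.5439 278.1544] [390 269  19  19 285] [ 0.4635 -0.0408]
caps [0.4546 0.0578 0.0903] [ 0.0267 -0.233   0.0298 -0.3873 -0.068   0.6832  0.0115 -0.063 ]
```

View pics/crop0.png

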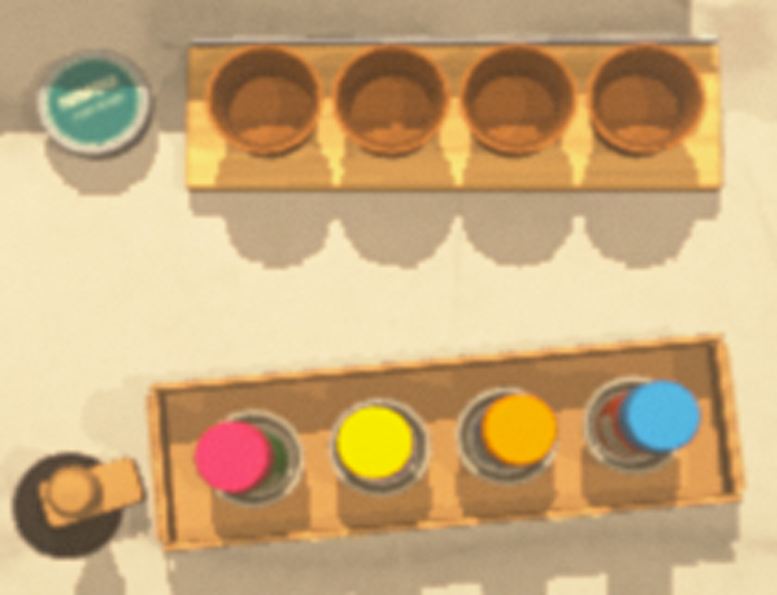

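Run:
```python
from h import *
im=cv2.imread("pics/top0.png");c=viewer.calibration("top")
g=cv2.resize(im[180:230,265:420],None,fx=6,fy=6,interpolation=cv2.INTER_CUBIC)
P=[world([220+x/3.7,160+y/3.5],.056,c) for x,y in [(265,100),(391,100),(518,100),(646,100)]]
print(np.array(P))
# rack base corners (base top z guess .01): crop corners
for x,y in [(189,188),(720,188),(189,42),(719,42)]:print(world([220+x/3.7,160+y/3.5],.01,c))
y=np.array([99,33,-33,-99])/1e3
r=least_squares(lambda p:np.concatenate([p[0]-np.sin(p[2])*y-np.array(P)[:,0],p[1]+np.cos(p[2])*y-np.array(P)[:,1]]),[.6,0,0])
print("rack",r.x,r.fun*1e3)
x0,y0,t=r.x
o=im[160:330,220:430].copy();o=cv2.resize(o,None,fx=3.7,fy=3.5)
a=np.linspace(0,6.28,60)
def circ(cx,cy,rad,z):
    q=proj(np.c_[cx+rad*np.cos(a),cy+rad*np.sin(a),0*a+z],c)
    cv2.polylines(o,[np.int32((q-[220,160])*[3.7,3.5])],True,(0,255,0),1)
for v in y:
    circ(x0-np.sin(t)*v,y0+np.cos(t)*v,.0285,.056)
    circ(.4546-np.sin(.0903)*v,.0578+np.cos(.0903)*v,.018,.130)
    circ(.4546-np.sin(.0903)*v,.0578+np.cos(.0903)*v,.027,.030)
cv2.imwrite("pics/ov.png",o)
```

```text
[[ 0.6412  0.1472]
 [ 0.6401  0.0815]
 [ 0.639   0.0157]
 [ 0.6379 -0.0503]]
[0.6017 0.193 ]
[ 0.5974 -0.0955]
[0.6888 0.1935]
[ 0.6835 -0.0983]
rack [ 0.6396  0.0485 -0.0167] [-0.0074  0.0131  0.0102 -0.0159  0.3523 -0.0079 -0.1916 -0.1528]
```

View pics/ov.png

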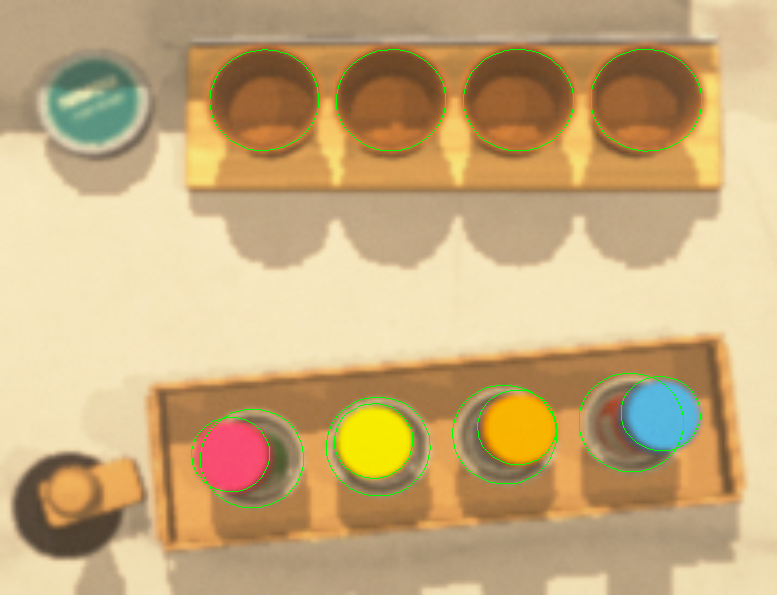

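>>> {"method": "send_rows", "body": {"series": [[[-2.4,-2.4,0,0,0,0],[-2.4,-2.4,0,0,0,0],[-2.4,-2.4,0,0,0,0],[-2.4,-2.4,0,0,0,0],[-2.4,-2.4,0,0,0,0],[-2.4,-2.4,0,0,0,0],[-2.4,-2.4,0,0,0,0],[-2.4,-2.4,0,0,0,0],[-2.4,-2.4,0,0,0,0],[-2.4,-2.4,0,0,0,0],[-2.4,-2.4,0,0,0,0],[-2.4,-2.4,0,0,0,0],[0,0,0,0,0,6.8],[0,0,0,0,0,6.8],[0,0,0,0,0,6.8],[0,0,0,0,0,6.8],[0,0,0,0,0,6.8],[0,0,0,0,0,6.8],[0,0,0,0,0,6.8],[0,0,0,0,0,6.8]]], "hand": -1, "newtons": 15}}

```text
t: 1.77
tcp_pos: [0.3744, 0.1574, 0.205]
eef_rot: [-0.0, 0.621, 0.783, -0.0]
contact_force: [-0.5, 1.0, 0.7]
width: 0.999
```

>>> {"method": "send_rows", "body": {"series": [[[0,0,0,0,0,6.7],[0,0,0,0,0,6.7],[-0.1,2.4,0,0,0,0],[0,2.4,0,0,0,0],[0,2.3,0,0,0,0],[0,0,0,0,0,0],[0,0,0,0,0,0],[0,0,0,0,0,0]]]}}

```text
t: 2.43
tcp_pos: [0.4447, 0.1566, 0.2048]
eef_rot: [-0.001, 0.707, 0.708, -0.001]
contact_force: [-0.4, -0.2, 0.2]
width: 1.0
```

Run:
```python
from h import *
c=viewer.calibration("wrist");im=viewer.get_image("wrist");o=sensors.get_obs()
print(o["tcp_pos"],o["eef_rot"])
a=np.linspace(0,6.28,60)
def circ(cx,cy,rad,z,col):
    q=proj(np.c_[cx+rad*np.cos(a),cy+rad*np.sin(a),0*a+z],c);cv2.polylines(im,[np.int32(q)],True,col,1)
for x,y in [(.4456,.1566),(.4516,.091),(.4576,.0242),(.4635,-.0408)]:
    circ(x,y,.018,.130,(0,255,0))
for x,y in [(.6412,.1475),(.6401,.0815),(.6390,.0155),(.6379,-.0505)]: circ(x,y,.0285,.056,(255,0,0))
cv2.imwrite("pics/w1.png",im)
```

```text
[0.4445 0.1566 0.2049] [-0.0005  0.7064  0.7078 -0.0007]
```

View pics/w1.png

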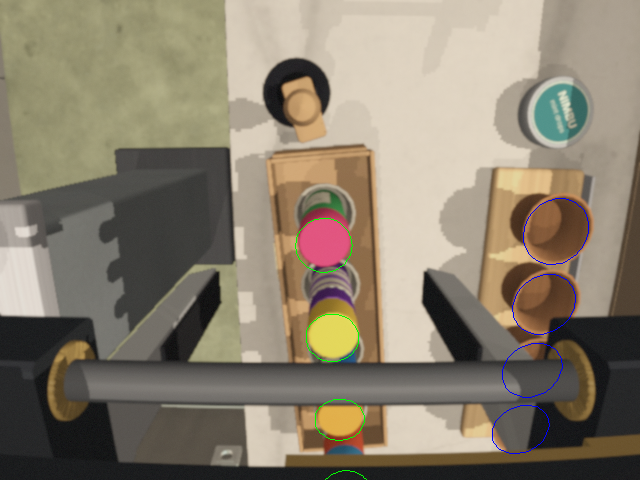

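>>> {"method": "send_rows", "body": {"series": [[[0,0.1,2.7,0,0,0],[0,0,2.7,0,0,0],[0,0,2.7,0,0,0],[0,0,2.7,0,0,0],[0,0,2.7,0,0,0],[0,0,0,0,0,0],[0,0,0,0,0,0]]]}}

```text
t: 3.07
tcp_pos: [0.4446, 0.1565, 0.0696]
eef_rot: [-0.001, 0.706, 0.708, -0.002]
contact_force: [0.3, -0.0, 0.7]
width: 1.001
```

>>> {"method": "send_rows", "body": {"series": [[[0,0,0,0,0,0],[0,0,0,0,0,0],[0,0,0,0,0,0],[0,0,0,0,0,0],[0,0,0,0,0,0],[0,0,0,0,0,0],[0,0,0,0,0,0],[0,0,0,0,0,0],[0,0,0,0,0,0],[0,0,0,0,0,0],[0,0,0,0,0,0],[0,0,0,0,0,0]]], "hand": 1, "newtons": 20}}

```text
t: 4.07
tcp_pos: [0.4467, 0.1566, 0.0704]
eef_rot: [-0.0, 0.707, 0.708, -0.0]
contact_force: [0.2, -0.4, -0.5]
width: 0.371
```

>>> {"method": "send_rows", "body": {"series": [[[0,0,-2,0,0,0],[0,0,-3,0,0,0],[0,0,-3,0,0,0],[0,0,-3,0,0,0],[0,0,-3,0,0,0],[0,0,-1,0,0,0],[-1.3,1.2,0,0,0,0],[-2.6,2.4,0,0,0,0],[-2.6,2.4,0,0,0,0],[-2.6,2.4,0,0,0,0],[-2.6,2.4,0,0,0,0],[-2.6,2.4,0,0,0,0],[-2.6,2.4,0,0,0,0],[-2.5,2.4,0,0,0,0],[-1.3,1.2,0,0,0,0],[0,0,0,0,0,0],[0,0,0,0,0,0],[0,0,0,0,0,0]]]}}

```text
t: 5.57
tcp_pos: [0.638, -0.0492, 0.219]
eef_rot: [-0.001, 0.706, 0.708, -0.001]
contact_force: [-0.6, -0.4, -1.3]
width: 0.368
```

Run:
```python
from h import *
o=sensors.get_obs();print(o["tcp_pos"],o["eef_rot"],o["width"])
W=[]
for n in("top","scene","wrist"):
    im=viewer.get_image(n);c=viewer.calibration(n)
    a=np.linspace(0,6.28,60)
    for x,y in [(.6412,.1475),(.6401,.0815),(.6390,.0155),(.6379,-.0505)]:
        q=proj(np.c_[x+.0285*np.cos(a),y+.0285*np.sin(a),0*a+.056],c);cv2.polylines(im,[np.int32(q)],True,(255,0,0),1)
    W.append(im)
s=W[1]
cv2.imwrite("pics/m1.png",np.hstack([cv2.resize(s[130:430,150:500],(400,343)),cv2.resize(W[2],(400,343))]))
```

```text
[ 0.638  -0.0492  0.219 ] [-0.0014  0.7064  0.7078 -0.0006] 0.3677975498094276
```

View pics/m1.png

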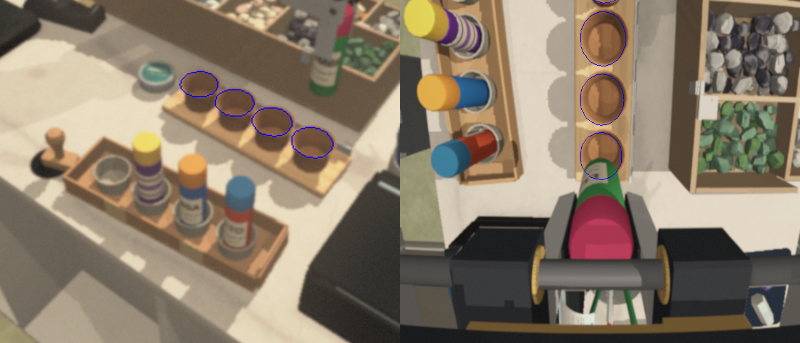

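>>> {"method": "send_rows", "body": {"series": [[[-0.1,0,2.5,0,0,0],[0,0,3,0,0,0],[0,0,2.5,0,0,0],[0,0,1.5,0,0,0],[0,0,1.5,0,0,0],[0,0,1,0,0,0],[0,0,0.6,0,0,0],[0,0,0.4,0,0,0],[0,0,0.3,0,0,0],[0,0,0.2,0,0,0],[0,0,0,0,0,0],[0,0,0,0,0,0]]]}}

```text
t: 6.72
tcp_pos: [0.6397, -0.0512, 0.0862]
eef_rot: [0.001, 0.707, 0.708, 0.0]
contact_force: [-0.9, -0.2, -0.9]
width: 0.372
```

>>> {"method": "send_rows", "body": {"series": [[[0,0,0.2,0,0,0],[0,0,0,0,0,0],[0,0,0,0,0,0]]]}}

```text
t: 6.97
tcp_pos: [0.6393, -0.0511, 0.0836]
eef_rot: [0.0, 0.707, 0.708, 0.0]
contact_force: [-0.7, -0.9, 0.2]
width: 0.368
```

>>> {"method": "send_rows", "body": {"series": [[[0,0,0,0,0,0],[0,0,0,0,0,0],[0,0,0,0,0,0],[0,0,0,0,0,0],[0,0,0,0,0,0],[0,0,0,0,0,0]]], "hand": -0.4}}

```text
t: 7.47
tcp_pos: [0.6393, -0.0511, 0.0835]
eef_rot: [0.0, 0.707, 0.708, 0.0]
contact_force: [0.5, 0.0, -0.2]
width: 0.698
```

>>> {"method": "send_rows", "body": {"series": [[[0,0,-2,0,0,0],[0,0,-4,0,0,0],[0,0,-4,0,0,0],[0,0,-2,0,0,0],[0.2,-1.5,0,0,0,0],[0.2,-3,0,0,0,0],[0.2,-4,0,0,0,0],[0.2,-4,0,0,0,0],[0.2,-3,0,0,0,0],[0,-2,0,0,0,0],[0,0,0,0,0,0],[0,0,0,0,0,0]]]}}

```text
t: 8.47
tcp_pos: [0.4642, -0.0413, 0.204]
eef_rot: [0.001, 0.707, 0.708, 0.001]
contact_force: [0.1, -0.7, 0.2]
width: 0.697
```

Run:
```python
from h import *
o=sensors.get_obs();print(o["tcp_pos"],o["eef_rot"],o["width"])
s=viewer.get_image("scene");w=viewer.get_image("wrist");c=viewer.calibration("scene")
a=np.linspace(0,6.28,60)
q=proj(np.c_[.6379+.018*np.cos(a),-.0505+.018*np.sin(a),0*a+.142],c);cv2.polylines(s,[np.int32(q)],True,(255,0,0),1)
cv2.imwrite("pics/m2.png",np.hstack([cv2.resize(s[150:450,180:530],(400,343)),cv2.resize(w,(400,343))]))
```

```text
[ 0.4642 -0.0413  0.204 ] [0.0008 0.7067 0.7076 0.0005] 0.697327061873599
```

View pics/m2.png

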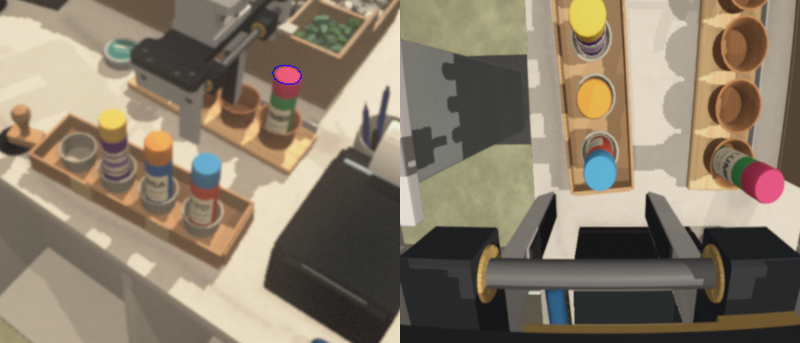

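Green stands seated: its cap (scene crop 287,75) fits the predicted outline. Now the orange tube.

>>> {"method": "send_rows", "body": {"series": [[[0,0,2.5,0,0,0],[0,0,3.5,0,0,0],[0,0,3.5,0,0,0],[0,0,2.5,0,0,0],[0,0,1.4,0,0,0],[0,0,0,0,0,0],[0,0,0,0,0,0]]]}}

```text
t: 9.15
tcp_pos: [0.4646, -0.0413, 0.0687]
eef_rot: [-0.001, 0.706, 0.708, -0.0]
contact_force: [0.4, 0.6, -1.0]
width: 0.698
```

>>> {"method": "send_rows", "body": {"series": [[[0,0,0,0,0,0],[0,0,0,0,0,0],[0,0,0,0,0,0],[0,0,0,0,0,0],[0,0,0,0,0,0],[0,0,0,0,0,0],[0,0,0,0,0,0],[0,0,0,0,0,0]]], "hand": 1}}

```text
t: 9.82
tcp_pos: [0.4647, -0.0415, 0.0702]
eef_rot: [0.001, 0.707, 0.708, 0.0]
contact_force: [-0.9, 1.1, 4.9]
width: 0.368
```

>>> {"method": "send_rows", "body": {"series": [[[0,0,-2,0,0,0],[0,0,-3,0,0,0],[0,0,-3,0,0,0],[0,0,-3,0,0,0],[0,0,-3,0,0,0],[0,0,-1,0,0,0],[1.2,1.1,0,0,0,0],[2.4,2.25,0,0,0,0],[2.4,2.25,0,0,0,0],[2.4,2.25,0,0,0,0],[2.4,2.25,0,0,0,0],[2.4,2.25,0,0,0,0],[2.4,2.25,0,0,0,0],[2.4,2.25,0,0,0,0],[0.8,0.85,0,0,0,0],[0,0,0,0,0,0],[0,0,0,0,0,0],[0,0,0,0,0,0]]]}}

```text
t: 11.32
tcp_pos: [0.6397, 0.1463, 0.2179]
eef_rot: [-0.001, 0.707, 0.708, -0.001]
contact_force: [0.9, 0.0, -1.0]
width: 0.364
```

>>> {"method": "send_rows", "body": {"series": [[[0.1,0.1,2.5,0,0,0],[0,0,3,0,0,0],[0,0,2.5,0,0,0],[0,0,1.5,0,0,0],[0,0,1.5,0,0,0],[0,0,1,0,0,0],[0,0,0.6,0,0,0],[0,0,0.4,0,0,0],[0,0,0.3,0,0,0],[0,0,0.3,0,0,0],[0,0,0,0,0,0],[0,0,0,0,0,0]]]}}

```text
t: 12.32
tcp_pos: [0.6422, 0.148, 0.084]
eef_rot: [0.0, 0.706, 0.708, 0.0]
contact_force: [0.2, -0.9, -1.3]
width: 0.367
```

>>> {"method": "send_rows", "body": {"series": [[[0,0,0,0,0,0],[0,0,0,0,0,0],[0,0,0,0,0,0],[0,0,0,0,0,0],[0,0,0,0,0,0],[0,0,0,0,0,0]]], "hand": -0.4}}

```text
t: 12.82
tcp_pos: [0.642, 0.148, 0.0836]
eef_rot: [0.0, 0.707, 0.708, 0.0]
contact_force: [-0.0, -0.2, 0.2]
width: 0.695
```

>>> {"method": "send_rows", "body": {"series": [[[0,0,-2,0,0,0],[0,0,-4,0,0,0],[0,0,-4,0,0,0],[0,0,-2,0,0,0],[-0.7,-2,0,0,0,0],[-1,-3.5,0,0,0,0],[-1,-3.8,0,0,0,0],[-1,-3.7,0,0,0,0],[-1,-3.5,0,0,0,0],[-1,-2.5,0,0,0,0],[0,0,0,0,0,0],[0,0,0,0,0,0]]]}}

```text
t: 13.82
tcp_pos: [0.4513, 0.0905, 0.2038]
eef_rot: [0.0, 0.707, 0.707, 0.0]
contact_force: [0.2, 0.2, 0.5]
width: 0.7
```

Run:
```python
from h import *
o=sensors.get_obs();print(o["tcp_pos"],o["eef_rot"],o["width"])
s=viewer.get_image("scene");w=viewer.get_image("wrist");c=viewer.calibration("scene")
a=np.linspace(0,6.28,60)
q=proj(np.c_[.6412+.018*np.cos(a),.1475+.018*np.sin(a),0*a+.142],c);cv2.polylines(s,[np.int32(q)],True,(255,0,0),1)
cv2.imwrite("pics/m3.png",np.hstack([cv2.resize(s[150:450,180:530],(400,343)),cv2.resize(w,(400,343))]))
```

```text
[0.4513 0.0905 0.2038] [0.0004 0.7068 0.7074 0.0005] 0.7000308399488886
```

View pics/m3.png

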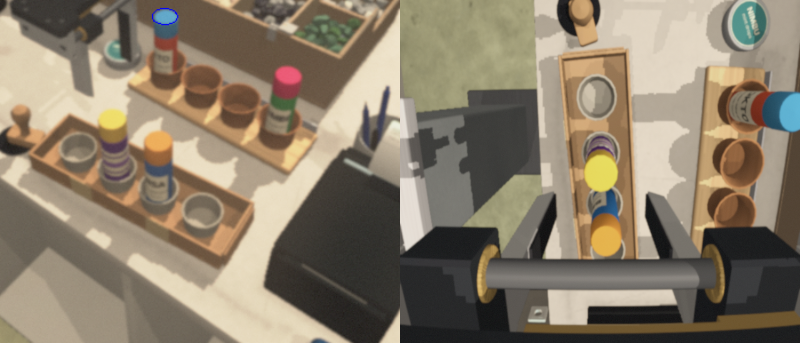

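Orange is seated in the leftmost rack cup, cap at (165,17) on its predicted outline. Violet next, into slot 3.

>>> {"method": "send_rows", "body": {"series": [[[0,0,2.5,0,0,0],[0,0,3.5,0,0,0],[0,0,3.5,0,0,0],[0,0,2.5,0,0,0],[0,0,1.4,0,0,0],[0,0,0,0,0,0],[0,0,0,0,0,0]]]}}

```text
t: 14.5
tcp_pos: [0.4525, 0.0909, 0.0688]
eef_rot: [-0.001, 0.706, 0.708, -0.001]
contact_force: [0.7, -0.2, -0.3]
width: 0.7
```

>>> {"method": "send_rows", "body": {"series": [[[0,0,0,0,0,0],[0,0,0,0,0,0],[0,0,0,0,0,0],[0,0,0,0,0,0],[0,0,0,0,0,0],[0,0,0,0,0,0],[0,0,0,0,0,0],[0,0,0,0,0,0]]], "hand": 1}}

```text
t: 15.17
tcp_pos: [0.4526, 0.0907, 0.0703]
eef_rot: [0.0, 0.707, 0.708, 0.001]
contact_force: [-0.7, -0.2, 5.1]
width: 0.376
```

>>> {"method": "send_rows", "body": {"series": [[[0,0,-2,0,0,0],[0,0,-3,0,0,0],[0,0,-3,0,0,0],[0,0,-3,0,0,0],[0,0,-3,0,0,0],[0,0,-1,0,0,0],[-0.5,1.1,0,0,0,0],[-0.9,2.3,0,0,0,0],[-0.9,2.3,0,0,0,0],[-0.9,2.3,0,0,0,0],[-0.9,2.3,0,0,0,0],[-0.9,2.3,0,0,0,0],[-0.9,2.3,0,0,0,0],[-0.9,2.3,0,0,0,0],[-0.7,1.5,0,0,0,0],[0,0,0,0,0,0],[0,0,0,0,0,0],[0,0,0,0,0,0]]]}}

```text
t: 16.67
tcp_pos: [0.6376, 0.0161, 0.2167]
eef_rot: [-0.002, 0.707, 0.708, -0.001]
contact_force: [0.2, 0.0, -0.5]
width: 0.378
```

>>> {"method": "send_rows", "body": {"series": [[[0,0,2.5,0,0,0],[0,0,3,0,0,0],[0,0,2.5,0,0,0],[0,0,1.5,0,0,0],[0,0,1.5,0,0,0],[0,0,1,0,0,0],[0,0,0.6,0,0,0],[0,0,0.4,0,0,0],[0,0,0.3,0,0,0],[0,0,0.3,0,0,0],[0,0,0,0,0,0],[0,0,0,0,0,0]]]}}

```text
t: 17.67
tcp_pos: [0.6391, 0.016, 0.0837]
eef_rot: [0.0, 0.707, 0.708, 0.0]
contact_force: [0.0, -0.2, -1.4]
width: 0.371
```

Release, then over to blue at (.4576, .0242).

>>> {"method": "send_rows", "body": {"series": [[[0,0,0,0,0,0],[0,0,0,0,0,0],[0,0,0,0,0,0],[0,0,0,0,0,0],[0,0,0,0,0,0],[0,0,0,0,0,0]]], "hand": -0.4}}

```text
t: 18.17
tcp_pos: [0.6392, 0.0159, 0.0836]
eef_rot: [0.0, 0.707, 0.708, 0.0]
contact_force: [-0.3, -0.3, 0.4]
width: 0.699
```

>>> {"method": "send_rows", "body": {"series": [[[0,0,-2,0,0,0],[0,0,-4,0,0,0],[0,0,-4,0,0,0],[0,0,-2,0,0,0],[0.2,-2,0,0,0,0],[0.2,-3.5,0,0,0,0],[0.2,-3.7,0,0,0,0],[0.2,-3.5,0,0,0,0],[0,-3.2,0,0,0,0],[0,-2.2,0,0,0,0],[0,0,0,0,0,0],[0,0,0,0,0,0]]]}}

```text
t: 19.17
tcp_pos: [0.458, 0.0237, 0.2039]
eef_rot: [0.001, 0.707, 0.708, 0.001]
contact_force: [0.2, -0.0, 0.6]
width: 0.697
```

Run:
```python
from h import *
o=sensors.get_obs();print(o["tcp_pos"],o["eef_rot"],o["width"])
s=viewer.get_image("scene");w=viewer.get_image("wrist");c=viewer.calibration("scene")
a=np.linspace(0,6.28,60)
q=proj(np.c_[.6390+.018*np.cos(a),.0155+.018*np.sin(a),0*a+.142],c);cv2.polylines(s,[np.int32(q)],True,(255,0,0),1)
cv2.imwrite("pics/m4.png",np.hstack([cv2.resize(s[150:450,180:530],(400,343)),cv2.resize(w,(400,343))]))
```

```text
[0.458  0.0237 0.2039] [0.0007 0.7066 0.7077 0.0006] 0.6971739209772124
```

View pics/m4.png

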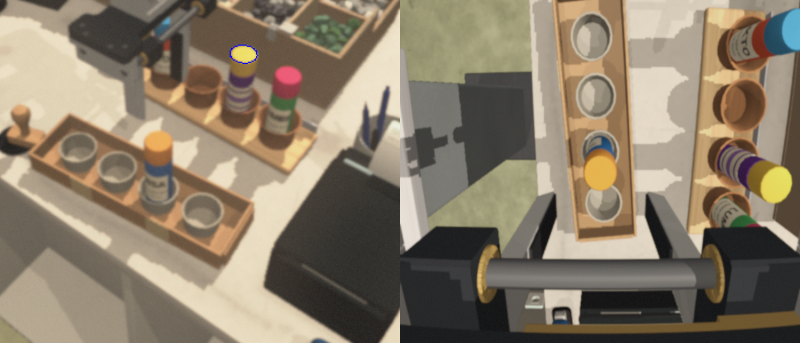

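Violet is seated in slot 3, cap at (243,55) on its outline. Last: blue, into (.6401, .0815).

>>> {"method": "send_rows", "body": {"series": [[[0,0,2.5,0,0,0],[0,0,3.5,0,0,0],[0,0,3.5,0,0,0],[0,0,2.5,0,0,0],[0,0,1.4,0,0,0],[0,0,0,0,0,0],[0,0,0,0,0,0]]]}}

```text
t: 19.85
tcp_pos: [0.4586, 0.0236, 0.0687]
eef_rot: [-0.001, 0.707, 0.708, -0.001]
contact_force: [-0.5, -0.1, -0.2]
width: 0.698
```

>>> {"method": "send_rows", "body": {"series": [[[0,0,0,0,0,0],[0,0,0,0,0,0],[0,0,0,0,0,0],[0,0,0,0,0,0],[0,0,0,0,0,0],[0,0,0,0,0,0],[0,0,0,0,0,0],[0,0,0,0,0,0]]], "hand": 1}}

```text
t: 20.52
tcp_pos: [0.4587, 0.0236, 0.0702]
eef_rot: [0.001, 0.707, 0.708, 0.0]
contact_force: [-0.5, -0.6, 5.4]
width: 0.374
```

>>> {"method": "send_rows", "body": {"series": [[[0,0,-2,0,0,0],[0,0,-3,0,0,0],[0,0,-3,0,0,0],[0,0,-3,0,0,0],[0,0,-3,0,0,0],[0,0,-1,0,0,0],[0.4,1.1,0,0,0,0],[0.7,2.3,0,0,0,0],[0.7,2.3,0,0,0,0],[0.7,2.3,0,0,0,0],[0.7,2.3,0,0,0,0],[0.7,2.3,0,0,0,0],[0.7,2.3,0,0,0,0],[0.7,2.3,0,0,0,0],[0.4,1.0,0,0,0,0],[0,0,0,0,0,0],[0,0,0,0,0,0],[0,0,0,0,0,0]]]}}

```text
t: 22.02
tcp_pos: [0.6387, 0.0808, 0.218]
eef_rot: [-0.001, 0.707, 0.708, -0.001]
contact_force: [0.6, 0.7, -0.3]
width: 0.371
```

>>> {"method": "send_rows", "body": {"series": [[[0,0,2.5,0,0,0],[0,0,3,0,0,0],[0,0,2.5,0,0,0],[0,0,1.5,0,0,0],[0,0,1.5,0,0,0],[0,0,1,0,0,0],[0,0,0.6,0,0,0],[0,0,0.4,0,0,0],[0,0,0.3,0,0,0],[0,0,0.3,0,0,0],[0,0,0,0,0,0],[0,0,0,0,0,0]]]}}

```text
t: 23.02
tcp_pos: [0.6401, 0.081, 0.0838]
eef_rot: [0.0, 0.706, 0.708, 0.0]
contact_force: [0.3, -0.3, -0.5]
width: 0.367
```

>>> {"method": "send_rows", "body": {"series": [[[0,0,0,0,0,0],[0,0,0,0,0,0],[0,0,0,0,0,0],[0,0,0,0,0,0],[0,0,0,0,0,0],[0,0,0,0,0,0]]], "hand": -0.4}}

```text
t: 23.52
tcp_pos: [0.6401, 0.0809, 0.0836]
eef_rot: [0.0, 0.707, 0.708, 0.0]
contact_force: [0.6, 0.7, -0.2]
width: 0.695
```

>>> {"method": "send_rows", "body": {"series": [[[0,0,-2,0,0,0],[0,0,-4,0,0,0],[0,0,-4,0,0,0],[0,0,-2,0,0,0],[0,-2,0,0,0,0],[0,-3.5,0,0,0,0],[0,-3.5,0,0,0,0],[0,-3.5,0,0,0,0],[0,-3.5,0,0,0,0],[0,-3.5,0,0,0,0],[0,-3.5,0,0,0,0],[0,-2,0,0,0,0],[0,0,0,0,0,0],[0,0,0,0,0,0]]]}}

```text
t: 24.68
tcp_pos: [0.39, 0.0806, 0.2039]
eef_rot: [0.001, 0.706, 0.708, 0.001]
contact_force: [1.0, 0.1, -0.6]
width: 0.699
```

Run:
```python
from h import *
o=sensors.get_obs();print(o["tcp_pos"],o["width"],o["contact_force"])
s=viewer.get_image("scene");w=viewer.get_image("top")
a=np.linspace(0,6.28,60)
for n,im in(("scene",s),("top",w)):
  c=viewer.calibration(n)
  for x,y in [(.6412,.1475),(.6401,.0815),(.6390,.0155),(.6379,-.0505)]:
    q=proj(np.c_[x+.018*np.cos(a),y+.018*np.sin(a),0*a+.142],c);cv2.polylines(im,[np.int32(q)],True,(255,0,0),1)
cv2.imwrite("pics/m5.png",np.hstack([cv2.resize(s[150:450,180:530],(400,343)),cv2.resize(w[120:320,210:443],(400,343))]))
```

```text
[0.39   0.0806 0.2039] 0.6986637064812159 [ 1.005   0.1056 -0.5543]
```

View pics/m5.png

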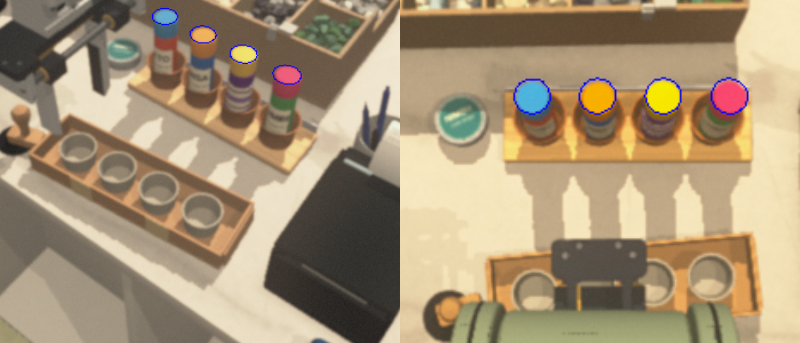

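All four caps lie on their predicted seated outlines in both views. From my left the order is orange, blue, violet, green, which is the carton row reversed, and the gripper is clear.

```bash
python3 -c "
from plant import env
print(env.hand_in())"
```

```text
the job is handed in; nothing more can be done
None
```

I moved all four tubes from the carton into the rack, one to a cup, and handed the job in at about 25 s of the 99 s allowed.

- **Order:** in the carton, from my left, the row was green, violet, blue, orange. In the rack it is now orange, blue, violet, green from my side, so the customers see the original order.
- **Last checks:** the scene and top pictures show all four caps on the outlines predicted for upright tubes standing on the cup floors (tops at 142 mm).
- **Gripper:** it was open and clear of everything at about x = 0.39, z = 0.20, with only noise on the force reading. I saw no tipping in any picture, and the largest force shown was about 5 N.

No check failed or disagreed.

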